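Put the clamp away in the drawer that opens

TASK

Two of the three drawers in the bench-top unit are locked and you cannot see which: tug their handles gently until you find the one that opens, without dragging the unit along the bench. Pull that drawer out by its handle almost to its stop, lay the clamp flat on its floor, let go and leave the drawer open. Do not tip over the beaker or the amber jar.

Things in the scene. Friction and masses are not known exactly. Their poses are not given: they have to be found in the camera images.
- cabinet_front (a point): Low grey drawer unit, three green drawer fronts side by side facing the robot; 450 mm wide, 300 deep, 95 high. Point: middle of the front upper edge, 95 mm above the bench; x into the unit (drawers pull out to -x), y left, z up. Not fixed to the bench: it slides if its drawers are pulled or pushed with over 20 N. A white box stands on top, 150 mm behind the front edge.
- drawer0 (a joint): How far the left-hand drawer (as the robot sees it) is out, m: 0 shut, 0.155 at its stop. Only one of the three drawers is unlocked and nothing visible tells which. If locked it has 4 to 5 mm of play, then stops dead; if unlocked it runs with about 3 N of friction.
- drawer0_handle (a point): Middle of the left-hand drawer's level steel bar handle: round bar 10 mm thick, 84 mm long along y, a leg back to the front panel at each end. Its centre line is 45 mm in front of the panel's face, 62 mm above the bench, 33 mm below the unit's top; the 40 mm space between bar and panel is open above and below. Axes as the unit's; moves with the drawer.
- drawer0_floor (a point): Point on the left-hand drawer's inner floor, 16 mm above the bench, on its centre line, 73 mm behind the front panel's inner face; moves with the drawer, axes as the unit's. 124 mm wide inside; side walls 54 mm and front 72 mm above the floor. The part still in the unit is covered: fully out, about 150 mm of floor behind the front panel is open from above.
- drawer1 (a joint): How far the middle drawer (as the robot sees it) is out, m: 0 shut, 0.155 at its stop. Only one of the three drawers is unlocked and nothing visible tells which. If locked it has 4 to 5 mm of play, then stops dead; if unlocked it runs with about 3 N of friction.
- drawer1_handle (a point): Middle of the middle drawer's level steel bar handle: round bar 10 mm thick, 84 mm long along y, a leg back to the front panel at each end. Its centre line is 45 mm in front of the panel's face, 62 mm above the bench, 33 mm below the unit's top; the 40 mm space between bar and panel is open above and below. Axes as the unit's; moves with the drawer.
- drawer1_floor (a point): Point on the middle drawer's inner floor, 16 mm above the bench, on its centre line, 73 mm behind the front panel's inner face; moves with the drawer, axes as the unit's. 124 mm wide inside; side walls 54 mm and front 72 mm above the floor. The part still in the unit is covered: fully out, about 150 mm of floor behind the front panel is open from above.
- drawer2 (a joint): How far the right-hand drawer (as the robot sees it) is out, m: 0 shut, 0.155 at its stop. Only one of the three drawers is unlocked and nothing visible tells which. If locked it has 4 to 5 mm of play, then stops dead; if unlocked it runs with about 3 N of friction.
- drawer2_handle (a point): Middle of the right-hand drawer's level steel bar handle: round bar 10 mm thick, 84 mm long along y, a leg back to the front panel at each end. Its centre line is 45 mm in front of the panel's face, 62 mm above the bench, 33 mm below the unit's top; the 40 mm space between bar and panel is open above and below. Axes as the unit's; moves with the drawer.
- drawer2_floor (a point): Point on the right-hand drawer's inner floor, 16 mm above the bench, on its centre line, 73 mm behind the front panel's inner face; moves with the drawer, axes as the unit's. 124 mm wide inside; side walls 54 mm and front 72 mm above the floor. The part still in the unit is covered: fully out, about 150 mm of floor behind the front panel is open from above.
- clamp_center (a point): Plain aluminium lab clamp lying left of the drawer unit: 100 mm long, 40 over its prongs, 0.18 kg. Point: centre of its block (30 long, 24 wide along y, 24 high), 12 mm above what it lies on. x runs along it: two flat cork-lined prongs reach 50 mm to -x, a rod 12 mm thick 50 mm to +x; z up. A screw knob 14 mm across stands 8 mm above the block. Grip the block across its 24 mm.
- beaker: Empty clear glass beaker, 68 mm across the rim, 90 mm high, standing on the bench; origin at the centre of its underside, z up.
- reagent: Amber glass jar with a black cap, 60 mm across, 120 mm high, standing on the bench; origin at the centre of its underside, z up.

How it is judged (in metres and radians):
On the way:
1. the unlocked drawer is pulled out by more than 110 mm (value of joint any of drawer0, drawer1, drawer2 above 0.11 m), for 0.2 s.
At the end, for the whole second after the job is handed in: The clamp lies flat (within 0.25 rad) and at rest on the floor of one drawer, released, its centre 5 to 20 mm above the drawer's floor, and that drawer stands open by more than 110 mm (((value of joint drawer0 above 0.11 m and x of clamp_center in the frame of drawer0_floor between -0.08 and 0.11 m and y of clamp_center in the frame of drawer0_floor between -0.062 and 0.062 m and z of clamp_center in the frame of drawer0_floor between 0.005 and 0.02 m) or (value of joint drawer1 above 0.11 m and x of clamp_center in the frame of drawer1_floor between -0.08 and 0.11 m and y of clamp_center in the frame of drawer1_floor between -0.062 and 0.062 m and z of clamp_center in the frame of drawer1_floor between 0.005 and 0.02 m) or (value of joint drawer2 above 0.11 m and x of clamp_center in the frame of drawer2_floor between -0.08 and 0.11 m and y of clamp_center in the frame of drawer2_floor between -0.062 and 0.062 m and z of clamp_center in the frame of drawer2_floor between 0.005 and 0.02 m)) and angle between clamp_center's own z axis and vertical below 0.25 rad and linear speed of clamp below 0.02 m/s and contact force between the fingers and clamp below 0.1 N); the robot touches nothing.
It fails at once if the drawer unit is dragged or pushed more than 15 mm from where it stood (distance of cabinet_front from where it was at the start of the episode above 0.015 m).
It fails at once if the beaker is tipped over (angle between beaker's own z axis and vertical above 0.5 rad).
It fails at once if the amber jar is tipped over (angle between reagent's own z axis and vertical above 0.5 rad).
It also fails if it takes over 67 s, if anything falls off the work surface, if the arm or the gripper's body presses on something with over 40 N, if the wrist force passes 120 N, or if a joint passes its speed limit or range.

ROBOT

A 7-joint arm with a two-finger parallel gripper is mounted at the origin on the work surface. World frame = base frame: x ahead of the robot, y to its left, z up, the work surface at z = 0. Lengths are in mm, angles in degrees, forces in N, time in s.
With the tool pointing down it reaches from about 400 to 750 mm from the base axis. Payload 19.5 kg.
Tool frame: the origin (TCP) lies midway between the tips of the shut fingers; the grasp point (between the pads) lies 19 mm behind it; z points along the fingers, y is the direction in which the jaws open and shut (so a half turn about z gives the same grasp; the last joint's range is limited). The gripper opens to 85 mm and grips with 20 to 120 N. Pads are 22 mm wide; open, the fingers measure 114 mm over their backs; the gripper's body (76 mm by 85 mm) begins 54 mm behind the grasp point. The pads swing forward as they close: fully open they stand 13 mm farther back than shut.
Start: joints at [62.355, 40.479, -1.581, 85.061, 1.261, 54.483, -4.326], TCP at [245.321, -520.012, 231.268] pointing down, gripper open.
Joint ranges: [-155.06, 155.06], [-18.47, 123.98], [-90, 86.84], [0, 140.48], [-83.41, 263.41], [0, 116], [-161.91, 161.91]. Speed limits (degrees/s): [108.29, 108.29, 147.25, 147.25, 172.46, 172.46, 172.46].

INTERFACE

Orientations are given as [roll, pitch, yaw] about the fixed x, y, z axes, in that order (R = Rz(yaw) Ry(pitch) Rx(roll)).
In Python, from rig import manip gives the robot as it stands. Calls block until the motion is done:
- manip.goto(position, orientation): joint-space move of the TCP to a pose.
- manip.move_straight(position, max_speed=150, ori=None, max_force=None): straight line of the TCP; ori=None keeps the orientation; max_speed is the mean speed in mm/s. With max_force (N) it stops when the force on the tool has changed by that much, and returns True; else False.
- manip.move_j(angles): joint-space move.
- manip.let_go() and manip.clamp(): open the fingers fully, or close them until they stop; the grip force is fixed at half the most.
- manip.dwell(seconds).
- manip.inverse_kinematics(position, orientation): joint angles nearest the present ones, or None.
- manip.get_state(): the state.
- manip.get_image(name): name is "scene" or "side" or "wrist"; returns (picture, depth): 420x560x3 uint8, blue, green, red; 420x560 float32, mm along the optical axis (not along the pixel's ray), 0 where there is no reading.
- manip.get_calibration(name): a dict with "intrinsics" (3x3 intrinsics, pixels), "rvec" (rotation vector, rad) and "tvec" (3), from world to camera coordinates, as OpenCV has them; the wrist camera has in their place "mount" (4x4, takes a point from camera to tool coordinates, whose origin is the TCP and whose axes are the flange's). Camera axes: x right, y down, z forward; pixel columns grow to the right and rows downward; lengths in mm; the calibration is good to about 2 mm. A picture is of the moment at which its call begins: read the wrist's pose just before it. get_calibration takes no time and is no camera call.
A pose or a line that the arm cannot do raises manip.IKError and nothing moves.
- manip.job_done(): hands the job in, once; it reports no verdict.
The state is a dict: "time_s": time; "joint_positions": joint angles; "qd": joint speeds; "joint_efforts": joint torques, N m; "tool_pos": TCP position; "tcp_rot": TCP orientation; "contact_force": force on the tool from outside, world axes, zero at the start; "torque": the same for the moment, N m; "finger_gap": finger opening in mm.
Only numpy, scipy, OpenCV 4.12 (cv2) and the standard library are available. Lean on these libraries where they do the work, as an engineer would, in place of code of your own. Each camera call takes 0.05 s, during which the arm holds its last target.

## Working session

There is one attempt and no reset: what is moved stays moved. The work goes in short steps, each a Python script; the robot and the scene stay as the last script left them, time stands still between calls to the robot, and variables do not carry over. Pictures are saved under pics/ and viewed, and the job is handed in when it is done.

```bash
ls; mkdir -p pics; python3 - <<'E'
from rig import manip
import cv2,numpy as np
print(manip.get_state())
for n in ["scene","side","wrist"]:
    p,d=manip.get_image(n); cv2.imwrite(f"pics/{n}0.png",p); np.save(f"pics/{n}0.npy",d); print(n,manip.get_calibration(n))
E
```

```text
pics
{'time_s': 0.0, 'joint_positions': array([62.35334556, 40.51319424, -1.58366102, 85.08172871,  1.26165716,
       54.4847652 , -4.32462676]), 'qd': array([-0.0672429 ,  0.0029244 , -0.04192359, -0.06008873,  0.06444597,
       -0.04726041, -0.0878698 ]), 'joint_efforts': array([-7.83929977e-05, -8.83219385e+01,  1.23467825e+00, -2.36173528e+01,
        1.69516203e-02,  6.44768603e-03, -9.84333587e-05]), 'tool_pos': array([ 245.239892  , -519.79596899,  230.84557698]), 'tcp_rot': array([-1.79937711e+02,  2.11030569e-03,  2.52602639e+01]), 'contact_force': array([-0.72022404,  0.08824105, -0.43592769]), 'torque': array([ 0.02572687, -0.03968011, -0.02587186]), 'finger_gap': 85.09113113903521}
scene {'intrinsics': array([[403.80912199,   0.        , 283.88409463],
       [  0.        , 403.80912199, 206.78441559],
       [  0.        ,   0.        ,   1.        ]]), 'rvec': array([ 2.21504487,  1.17534162, -0.40012646]), 'tvec': array([-366.86286425, -248.52084535, 1385.97938786])}
side {'intrinsics': array([[384.09779769,   0.        , 279.02583353],
       [  0.        , 384.09779769, 210.90230729],
       [  0.        ,   0.        ,   1.        ]]), 'rvec': array([ 0.03233099, -2.79776283,  1.39578635]), 'tvec': array([533.59754666,  25.12175988, 953.36901913])}
wrist {'intrinsics': array([[369.54915303,   0.        , 280.14826139],
       [  0.        , 369.54915303, 205.77745918],
       [  0.        ,   0.        ,   1.        ]]), 'mount': array([[ 7.56176158e-04, -9.44584240e-01, -3.28268246e-01,
         8.39425006e+01],
       [ 9.99999688e-01,  6.38568366e-04,  4.66064900e-04,
        -8.34312696e-01],
       [-2.30615841e-04, -3.28268496e-01,  9.44584428e-01,
        -1.42544605e+02],
       [ 0.00000000e+00,  0.00000000e+00,  0.00000000e+00,
         1.00000000e+00]])}
```

View pics/scene0.png

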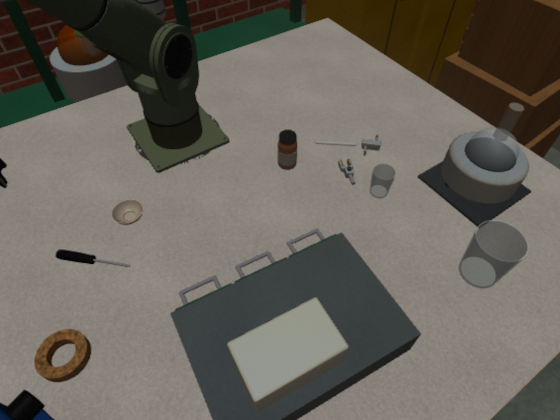

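View pics/side0.png

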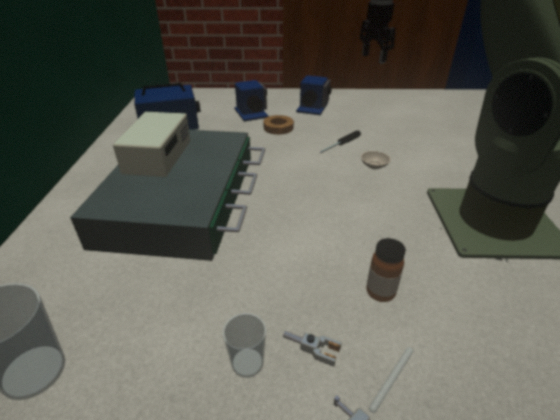

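View pics/wrist0.png

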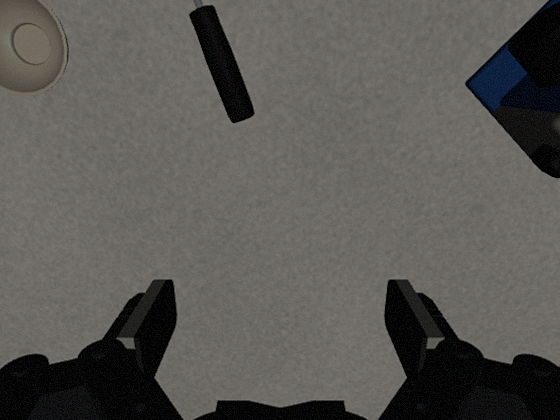

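The scene view shows the unit with its three handles at about (200,288), (255,263) and (306,240). The clamp is at (347,170), the small beaker at (381,181) and the jar at (287,150). Next I'll turn these pixels into positions.

```bash
cat > h.py <<'E'
from rig import manip
import cv2,numpy as np
from scipy.spatial.transform import Rotation as Rn
def cam(n,st=None):
    c=manip.get_calibration(n);K=c['intrinsics']
    if n=='wrist':
        T=np.eye(4);T[:3,:3]=Rn.from_euler('xyz',st['tcp_rot'],degrees=True).as_matrix();T[:3,3]=st['tool_pos']
        M=T@c['mount'];return K,M[:3,:3],M[:3,3]
    R=cv2.Rodrigues(c['rvec'])[0]
    return K,R.T,-R.T@c['tvec']
def ray(C,uv,z):
    K,R,t=C;d=R@np.linalg.solve(K,[uv[0],uv[1],1]);return t+d*(z-t[2])/d[2]
def cloud(C,D):
    K,R,t=C;v,u=np.mgrid[:D.shape[0],:D.shape[1]]
    P=np.stack([(u-K[0,2])/K[0,0]*D,(v-K[1,2])/K[1,1]*D,D],-1)
    return P@R.T+t
def proj(C,P):
    K,R,t=C;p=K@(R.T@(np.array(P,float)-t));return p[:2]/p[2]
E
python3 - <<'E'
from h import *
np.set_printoptions(precision=1,suppress=True)
S=cam('scene');D=np.load('pics/scene0.npy');X=cloud(S,D)
V=cam('side');Xs=cloud(V,np.load('pics/side0.npy'))
print('bench z',X[200,250],Xs[300,300])
for n,uv in dict(cfl=(345,236),cfr=(174,317),cbl=(415,333)).items(): print(n,ray(S,uv,95))
# top surface pts
m=(abs(X[...,2]-95)<5);m[:225]=0
P=X[m].astype(np.float32)[:,:2];print(len(P));
r=cv2.minAreaRect(P);print(r,cv2.boxPoints(r))
m=(abs(Xs[...,2]-95)<5)&(np.mgrid[:420,:560][1]<260);P=Xs[m].astype(np.float32)[:,:2]
r=cv2.minAreaRect(P);print('side',len(P),r,cv2.boxPoints(r))
for n,I,sc in(('scene',(130,130,460,320),4),('side',(200,220,480,420),3)):
    im=cv2.imread(f'pics/{n}0.png')
    if n=='scene': c=im[120:220,270:410];c=cv2.resize(c,None,fx=5,fy=5,interpolation=2);cv2.imwrite('pics/c_scene.png',c); c=im[220:330,160:360];cv2.imwrite('pics/c_sceneh.png',cv2.resize(c,None,fx=4,fy=4,interpolation=2))
    else: c=im[220:420,210:430];cv2.imwrite('pics/c_side.png',cv2.resize(c,None,fx=2.9,fy=2.9,interpolation=2))
E
```

```text
bench z [388.4  56.2  -1.9] [485.9 260.3   0.6]
cfl [693.1 155.2  95. ]
cfr [ 650.8 -289.4   95. ]
cbl [969.3 118.2  95. ]
20161Traceback (most recent call last):
  File "<stdin>", line 10, in <module>
cv2.error: OpenCV(4.12.0) /io/opencv/modules/imgproc/src/convhull.cpp:143: error: (-215:Assertion failed) total >= 0 && (depth == CV_32F || depth == CV_32S) in function 'convexHull'
```

```bash
python3 - <<'E'
from h import *
np.set_printoptions(precision=1,suppress=True)
S=cam('scene');D=np.load('pics/scene0.npy');X=cloud(S,D)
V=cam('side');Xs=cloud(V,np.load('pics/side0.npy'))
def rect(X,m,n):
    m=cv2.morphologyEx(m.astype(np.uint8),cv2.MORPH_OPEN,np.ones((3,3)))
    k,l,s,_=cv2.connectedComponentsWithStats(m);b=1+np.argmax(s[1:,4])
    P=np.ascontiguousarray(X[l==b][:,:2].astype(np.float32));r=cv2.minAreaRect(P);print(n,len(P),r,'\n',cv2.boxPoints(r))
rect(X,abs(X[...,2]-95)<6,'scene');rect(Xs,abs(Xs[...,2]-95)<6,'side')
im=cv2.imread('pics/scene0.png');f=lambda c,s:cv2.resize(c,None,fx=s,fy=s,interpolation=2)
cv2.imwrite('pics/c_scene.png',f(im[120:220,270:410],5));cv2.imwrite('pics/c_sceneh.png',f(im[220:330,160:360],4))
im=cv2.imread('pics/side0.png');cv2.imwrite('pics/c_side.png',f(im[220:420,210:430],2.9))
E
```

```text
scene 19905 ((803.0106811523438, -82.55181884765625), (450.7613220214844, 307.2270812988281), 84.7302017211914) 
 [[ 629.3 -292.9]
 [ 935.3 -321.1]
 [ 976.7  127.8]
 [ 670.7  156. ]]
side 9441 ((801.1435546875, -83.15081787109375), (456.2686462402344, 307.1956481933594), 84.10395812988281) 
 [[ 624.9 -294.3]
 [ 930.5 -325.9]
 [ 977.4  128. ]
 [ 671.8  159.6]]
```

View pics/c_scene.png

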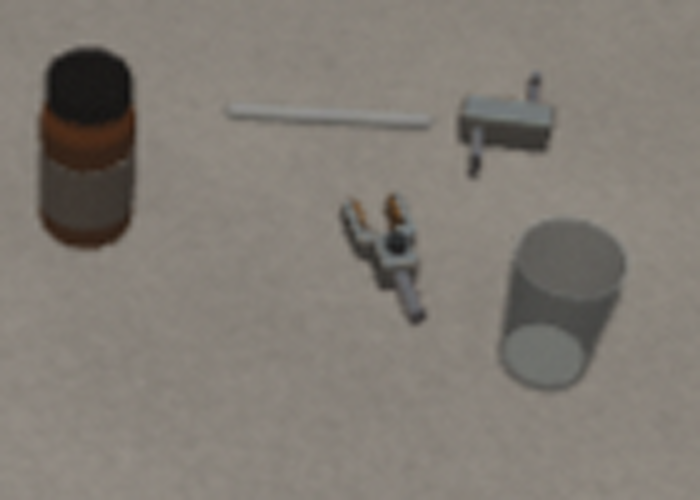

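View pics/c_side.png

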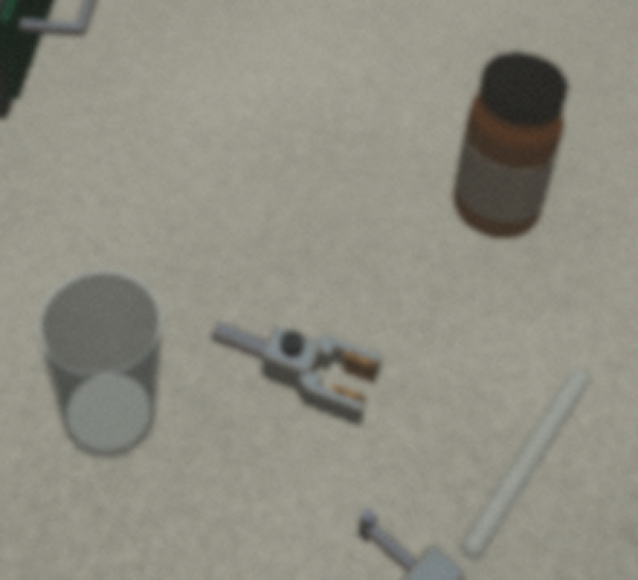

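View pics/c_sceneh.png

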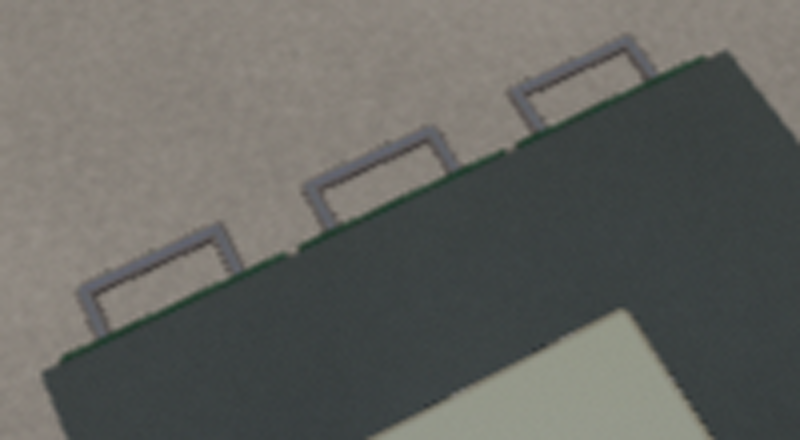

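```bash
python3 - <<'E'
from h import *
np.set_printoptions(precision=1,suppress=True)
S=cam('scene');V=cam('side')
A=lambda u,v,s=4,o=(160,220):(u/s+o[0],v/s+o[1])
print('corners',ray(S,A(725,52),95),ray(S,A(44,370),95))
for a,b in(((517,92),(628,42)),((311,188),(432,132)),((85,290),(220,232))):
    p,q=ray(S,A(*a),62),ray(S,A(*b),62);print('handle',p,q,(p+q)/2)
B=lambda u,v:A(u,v,5,(270,120));C=lambda u,v:A(u,v,2.9,(210,220))
def tri(a,b):
    # closest pt of two rays
    t1,d1=S[2],ray(S,a,0)-S[2];t2,d2=V[2],ray(V,b,0)-V[2]
    d1/=np.linalg.norm(d1);d2/=np.linalg.norm(d2)
    M=np.array([d1,-d2]).T;k=np.linalg.lstsq(M,t2-t1,rcond=None)[0];p,q=t1+k[0]*d1,t2+k[1]*d2;return (p+q)/2,np.linalg.norm(p-q)
print('knob',ray(S,B(397,241),31),ray(V,C(292,343),31),tri(B(397,241),C(292,343)))
print('rodend',ray(S,B(416,317),12),ray(V,C(218,332),12))
print('prongs mid',(ray(S,B(352,206),14)+ray(S,B(396,200),14))/2,(ray(V,C(362,365),14)+ray(V,C(346,400),14))/2)
print('beaker bottom',ray(S,B(543,357),0),ray(V,C(108,413),0),'rim',ray(S,B(570,260),90),ray(V,C(100,325),90))
print('jar cap',ray(S,B(90,75),120),ray(V,C(524,80),120))
print('sidehandle left near', ray(V,(232,229),62))
st=manip.get_state()
for P in [(560,60,200),(600,110,110),(630,-70,110)]:
  for y in(0,90,-90,-6,174):
    print(P,y,manip.inverse_kinematics(P,[180,0,y]))
E
```

```text
corners [680.8 153.2  95. ] [ 637.6 -290.4   95. ]
handle [614.7  40.3  62. ] [623.1 123.4  62. ] [618.9  81.8  62. ]
handle [ 602.2 -104.9   62. ] [609.7 -21.4  62. ] [605.9 -63.2  62. ]
handle [ 587.6 -249.2   62. ] [ 597.9 -165.5   62. ] [ 592.8 -207.4   62. ]
knob [474.2 365.7  31. ] [470.7 368.   31. ] (array([471.5, 367.2,  28.9]), np.float64(2.268417824483651))
rodend [517.7 347.6  12. ] [514.1 348.1  12. ]
prongs mid [428.5 388.2  14. ] [434.3 381.9  14. ]
beaker bottom [578.7 399.4   0. ] [577.6 396.1   0. ] rim [581.  394.7  90. ] [576.7 400.1  90. ]
jar cap [325.3 235.4 120. ] [323.7 235.3 120. ]
sidehandle left near [632.9 118.6  62. ]
(560, 60, 200) 0 [-16.3  42.4  13.5  90.4 -12.2  48.6 -88.1]
(560, 60, 200) 90 [ -2.2  42.  -13.9  89.9  12.2  49.6 -20.6]
(560, 60, 200) -90 [ -28.9   47.9   41.4   90.8  -36.5   55.6 -155.6]
(560, 60, 200) -6 [-17.2  42.6  15.4  90.4 -13.8  48.8 -92.5]
(560, 60, 200) 174 [  9.3  45.3 -37.7  89.5  31.5  56.2  46. ]
(600, 110, 110) 0 [-21.3  53.6  16.9  85.2 -19.7  44.2 -86.6]
(600, 110, 110) 90 [ -8.3  52.4 -10.7  84.7  12.2  44.  -23.7]
(600, 110, 110) -90 [ -31.4   59.1   41.8   85.6  -45.5   53.2 -155.4]
(600, 110, 110) -6 [-22.1  53.9  18.8  85.2 -21.8  44.5 -90.9]
(600, 110, 110) 174 [  3.7  56.1 -37.4  84.3  39.1  53.2  38.6]
(630, -70, 110) 0 [ -1.9  54.9  12.   79.4 -13.4  47.1 -75.7]
(630, -70, 110) 90 [  8.4  54.3 -11.   79.   12.1  47.8  -6.2]
(630, -70, 110) -90 [ -12.6   59.9   38.7   79.8  -41.4   54.9 -143.7]
(630, -70, 110) -6 [ -2.5  55.   13.4  79.4 -15.   47.3 -80.4]
(630, -70, 110) 174 [ 17.1  56.6 -31.2  78.7  32.4  53.7  62.1]
```

```bash
python3 - <<'E'
from h import *
np.set_printoptions(precision=1,suppress=True)
print(manip.inverse_kinematics([472,367,4],[180,0,157]),manip.inverse_kinematics([530,90,20],[180,0,84.6]),manip.inverse_kinematics([490,-200,20],[180,0,84.6]))
manip.clamp()
manip.goto([600,-205,200],[180,0,174.6])
st=manip.get_state();p,d=manip.get_image('wrist');cv2.imwrite('pics/w1.png',p);np.save('pics/w1.npy',d)
C=cam('wrist',st);np.savez('pics/w1c.npz',K=C[0],R=C[1],t=C[2])
print(st['time_s'],st['tool_pos'],st['tcp_rot'],st['finger_gap'],st['joint_positions'],st['contact_force'])
for y in(-207.4,-63.2):print(proj(C,[592.8+.09*(y+207.4),y,62]))
E
```

```text
[-46.   61.6  10.5  90.  -18.6  30.1  42.3] [-11.   56.4  -3.8 102.8   8.9  21.  -26.8] [ 21.8  56.1  -5.8 104.5  14.1  20.1  -0.1]
2.65 [ 599.6 -206.   200. ] [-180.    -0.   174.5] 0.12370756065304862 [ 32.9  51.9 -40.4  73.2  33.7  66.8  74.9] [ 1.2 -0.3 -0.1]
[277.2 183.8]
[461.3 182.8]
```

View pics/w1.png

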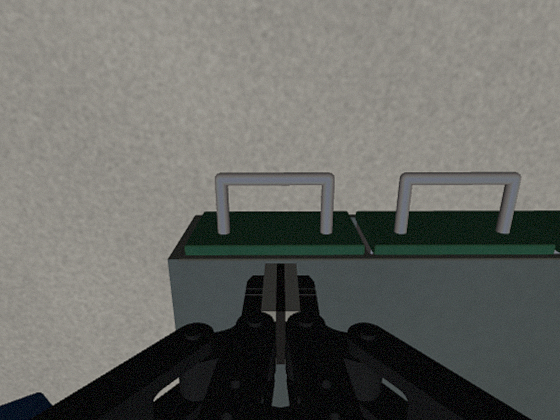

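The wrist view shows the right handle bar at columns 217–333, row 179, and the middle one at columns 403–519, row 179. Both lie about 5 px from the prediction.

```bash
cat > tug.py <<'E'
from h import *
import json,sys
yaw=-5.3
ux=np.array([np.cos(np.radians(yaw)),np.sin(np.radians(yaw)),0])
def tug(bar,dist=16,F=8):
    bar=np.array([bar[0],bar[1],0.])
    p=bar+ux*24
    manip.goto([*p[:2],150],[180,0,180+yaw])
    hit=manip.move_straight([*p[:2],44],100,max_force=8)
    s0=manip.get_state();print('down hit',hit,s0['tool_pos'],s0['contact_force'])
    if hit: return None
    q=bar+ux*(24-9-dist)
    hit=manip.move_straight([*q[:2],44],15,max_force=F)
    s=manip.get_state();print('tug hit',hit,'moved',(s['tool_pos']-s0['tool_pos'])@-ux,s['contact_force']-s0['contact_force'],s['time_s'])
    return hit
def up():
    s=manip.get_state();p=s['tool_pos']+ux*6
    manip.move_straight(p,60);manip.move_straight([p[0],p[1],150],150)
E
python3 - <<'E'
from tug import *
np.set_printoptions(precision=1,suppress=True)
z=np.load('pics/w1c.npz');C=(z['K'],z['R'],z['t'])
b=[]
for a,c in(((217,179.5),(333,179)),((403,179.5),(519,179))):
    P,Q=ray(C,a,62),ray(C,c,62);b.append((P+Q)/2);print(P,Q,(P+Q)/2,np.degrees(np.arctan2(-(Q-P)[0],(Q-P)[1])))
    # panel top front/back edge at z=88
print('panel edge',ray(C,(270,246),88),ray(C,(270,254),88),'unit edge',ray(C,(270,258),95))
h=tug(b[0])
if h: up()
E
```

```text
[ 584.8 -254.1   62. ] [ 593.1 -163.5   62. ] [ 588.9 -208.8   62. ] -5.228563286373291
[ 598.7 -108.9   62. ] [607.  -18.4  62. ] [602.8 -63.7  62. ] -5.228281169148608
panel edge [ 633.6 -216.7   88. ] [ 640.3 -217.4   88. ] unit edge [ 640.1 -217.2   95. ]
down hit False [ 613.1 -211.1   44.6] [ 0.  -0.2  0. ]
tug hit True moved 12.326197843355162 [ 4.  -0.5  0.7] 5.1667
```

The right drawer took up its play and then stopped dead, so it is locked. Trying the middle one.

```bash
python3 - <<'E'
from tug import *
np.set_printoptions(precision=1,suppress=True)
h=tug((602.8,-63.7))
if h:
    up(); h=tug((617,81.5))
print(h)
E
```

```text
down hit False [627.  -65.9  44.6] [ 0.1 -0.2  1.2]
tug hit True moved 12.571285586540899 [ 4.5  0.6 -0.7] 9.0583
down hit False [641.2  79.3  44.7] [ 0.1 -0.6 -0.8]
tug hit False moved 25.32217181272647 [2.  1.  0.1] 13.825
False
```

The left drawer runs freely, so I'll pull it out and look.

```bash
python3 - <<'E'
from tug import *
np.set_printoptions(precision=1,suppress=True)
s=manip.get_state();p=s['tool_pos']-ux*129
hit=manip.move_straight([p[0],p[1],44],50,max_force=10)
s1=manip.get_state();print(hit,s1['tool_pos'],s1['contact_force'],(s['tool_pos']-s1['tool_pos'])@ux,s1['time_s'])
p,d=manip.get_image('scene');cv2.imwrite('pics/s2.png',p);np.save('pics/s2.npy',d)
p,d=manip.get_image('side');cv2.imwrite('pics/sd2.png',p)
E
```

```text
False [487.6  93.5  44. ] [2.8 0.9 1. ] 128.9847137507345 16.5583
```

View pics/s2.png

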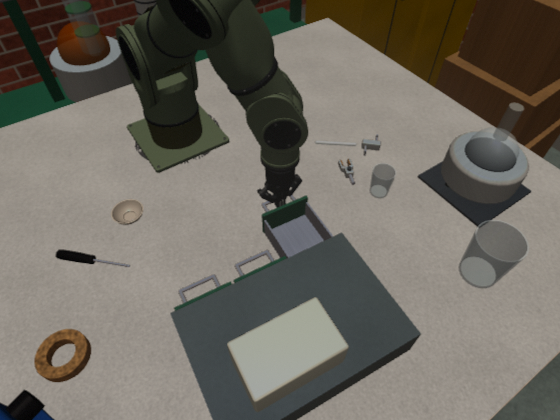

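View pics/sd2.png

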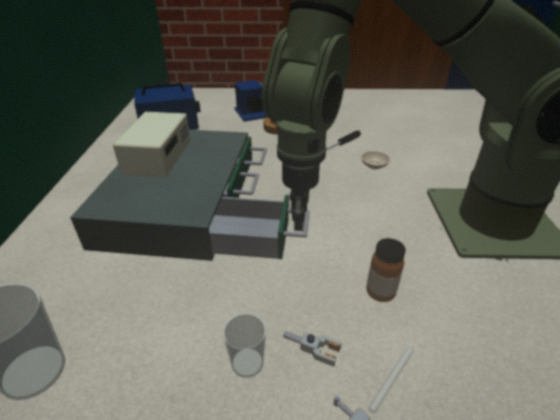

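The left drawer is out by about 146 mm and the unit looks unmoved. Now unhooking and checking the clamp from above.

```bash
python3 - <<'E'
from tug import *
np.set_printoptions(precision=1,suppress=True)
up()
s=manip.get_state();manip.goto([s['tool_pos'][0],s['tool_pos'][1],210],[180,0,174.7])
manip.let_go()
manip.goto([500,355,200],[180,0,157])
st=manip.get_state();p,d=manip.get_image('wrist');cv2.imwrite('pics/w3.png',p);np.save('pics/w3.npy',d)
C=cam('wrist',st);np.savez('pics/w3c.npz',K=C[0],R=C[1],t=C[2])
print(st['time_s'],st['tool_pos'],st['tcp_rot'],st['joint_positions'])
E
```

```text
19.925 [500.8 353.4 200. ] [-180.     0.   156.9] [-24.4  48.1 -30.6  78.4  25.9  60.4   7.6]
```

View pics/w3.png

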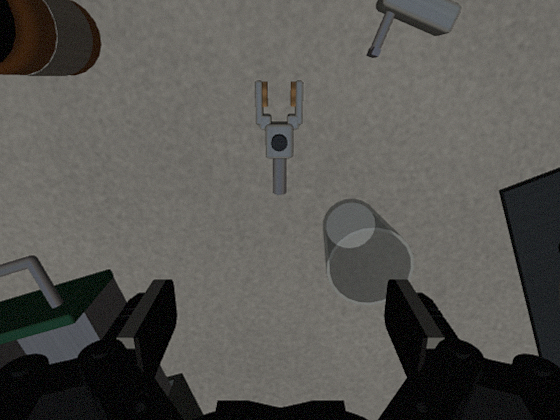

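The wrist view shows the clamp axis vertical in the image (knob at (279,142), rod end at (280,192)), so yaw 157 fits. The beaker is clear at about (351,224) at its base and (369,265) at its rim.

```bash
python3 - <<'E'
from tug import *
np.set_printoptions(precision=1,suppress=True)
z=np.load('pics/w3c.npz');C=(z['K'],z['R'],z['t'])
k=ray(C,(279,142),31);b=ray(C,(279.5,140),24);r=ray(C,(280,192),6)
a=[ray(C,(258,83),18),ray(C,(300,83),18)];m=(a[0]+a[1])/2
print('knob',k,'block',b,'rod end',r,'prongs',m,np.degrees(np.arctan2((r-m)[1],(r-m)[0])))
print('beaker',ray(C,(351,224),0),ray(C,(369,265),90))
c=b[:2]
manip.move_straight([*c,150],200)
hit=manip.move_straight([*c,40],150,max_force=8)
print(hit)
if not hit:
    hit=manip.move_straight([*c,4],50,max_force=8)
    s=manip.get_state();print('down',hit,s['tool_pos'],s['contact_force'])
    manip.clamp();s=manip.get_state();print('gap',s['finger_gap'],s['contact_force'],s['time_s'])
    p,d=manip.get_image('side');cv2.imwrite('pics/sd4.png',p)
E
```

```text
knob [468.8 365.8  31. ] block [468.4 366.4  24. ] rod end [516.7 346.3   6. ] prongs [425.6 384.1  18. ] -22.548113923701415
beaker [576.8 397.8   0. ] [573.4 396.4  90. ]
False
down False [468.5 366.5   4.2] [-0.1  0.7  0.3]
gap 31.087339130885596 [-1.8 -1.2  8. ] 22.7417
```

View pics/sd4.png

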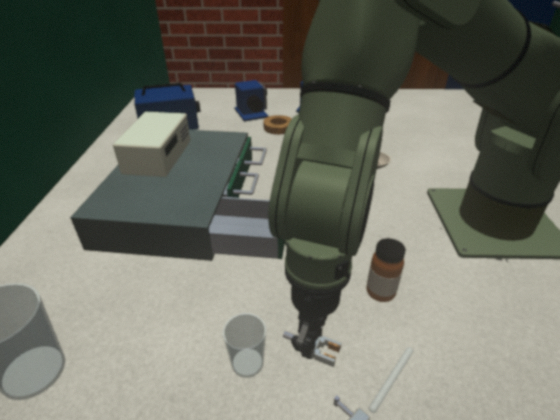

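The gap of 31 mm is wider than the 24 mm block and there is 8 N upward, so I'll check this before lifting.

```bash
python3 - <<'E'
from tug import *
np.set_printoptions(precision=1,suppress=True)
manip.dwell(0.3)
s=manip.get_state();print(s['finger_gap'],s['contact_force'],s['torque'],s['tool_pos'],s['time_s'])
manip.let_go()
p=s['tool_pos'];manip.move_straight([p[0],p[1],120],150)
manip.goto([500,355,200],[180,0,157])
st=manip.get_state();im,d=manip.get_image('wrist');cv2.imwrite('pics/w5.png',im)
C=cam('wrist',st);np.savez('pics/w5c.npz',K=C[0],R=C[1],t=C[2]);np.save('pics/w5.npy',d)
cv2.imwrite('pics/w5c.png',cv2.resize(im[60:220,200:360],None,fx=3.7,fy=3.7,interpolation=2));print(st['contact_force'],st['time_s'],st['tool_pos'])
E
```

```text
31.173838069103656 [-1.7 -0.6  7.2] [-0.3  0.3  0. ] [468.5 366.5   4.4] 23.0917
[-0.2  0.6 -0.4] 25.0333 [500.1 354.7 199.7]
```

View pics/w5c.png

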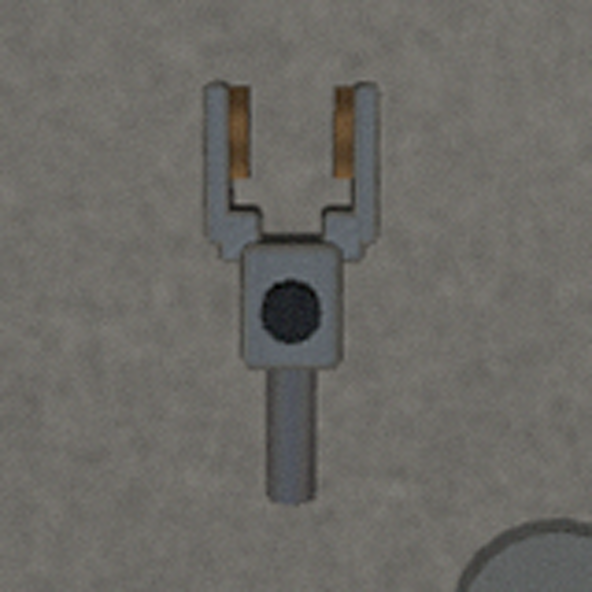

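Close up, the prong roots overlap the front ~5 mm of the block sides (crop rows 240–262), so the pads caught on them. I'll regrip about 6 mm towards the rod.

```bash
python3 - <<'E'
from tug import *
np.set_printoptions(precision=1,suppress=True)
z=np.load('pics/w5c.npz');C=(z['K'],z['R'],z['t'])
f=lambda u,v:(u/3.7+200,v/3.7+60)
b=ray(C,f(291,304),24);r=ray(C,f(291,500),6);print('block',b,'rod',r,np.linalg.norm(r[:2]-b[:2]))
u=(r-b)[:2];u/=np.linalg.norm(u);print(np.degrees(np.arctan2(u[1],u[0])))
c=b[:2]+6*u
manip.move_straight([*c,150],200)
hit=manip.move_straight([*c,40],150,max_force=8);print(hit)
if not hit:
    hit=manip.move_straight([*c,4],50,max_force=8)
    s=manip.get_state();print('down',hit,s['tool_pos'],s['contact_force'])
    manip.clamp();s=manip.get_state();print('gap',s['finger_gap'],s['contact_force'],s['time_s'])
E
```

```text
block [469.  366.4  24. ] rod [518.2 345.4   6. ] 53.45610062395638
-23.142806286193842
False
down False [474.7 364.2   4.2] [ 0.1 -0.1  0.6]
gap 22.868283013723122 [-1.4 -0.6  5.5] 27.8583
```

```bash
python3 - <<'E'
from tug import *
np.set_printoptions(precision=1,suppress=True)
s=manip.get_state();p=s['tool_pos']
manip.move_straight([p[0],p[1],200],150)
s=manip.get_state();print('lift',s['finger_gap'],s['contact_force'])
manip.goto([596,78,210],[180,0,84.7])
st=manip.get_state();im,d=manip.get_image('wrist');cv2.imwrite('pics/w6.png',im);np.save('pics/w6.npy',d)
C=cam('wrist',st);np.savez('pics/w6c.npz',K=C[0],R=C[1],t=C[2])
im,d=manip.get_image('scene');cv2.imwrite('pics/s6.png',cv2.resize(im[120:290,200:430],None,fx=3.4,fy=3.4,interpolation=2));np.save('pics/s6.npy',d)
print(st['tool_pos'],st['tcp_rot'],st['time_s'],st['joint_positions'],st['finger_gap'])
E
```

```text
lift 22.68891071184434 [-0.   0.2 -0.1]
[595.7  79.7 209.9] [-180.    -0.1   84.9] 30.5 [ -3.3  44.7 -15.5  80.7  13.   56.4 -26.8] 22.812057599948606
```

View pics/w6.png

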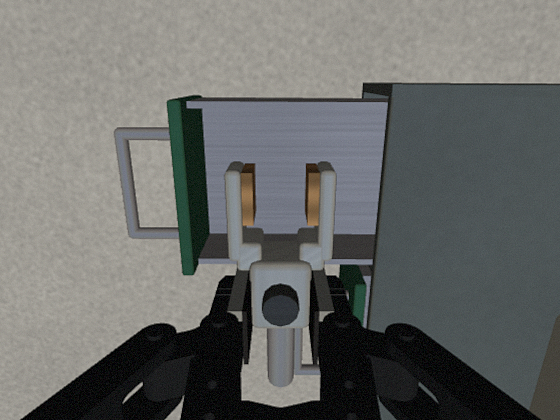

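View pics/s6.png

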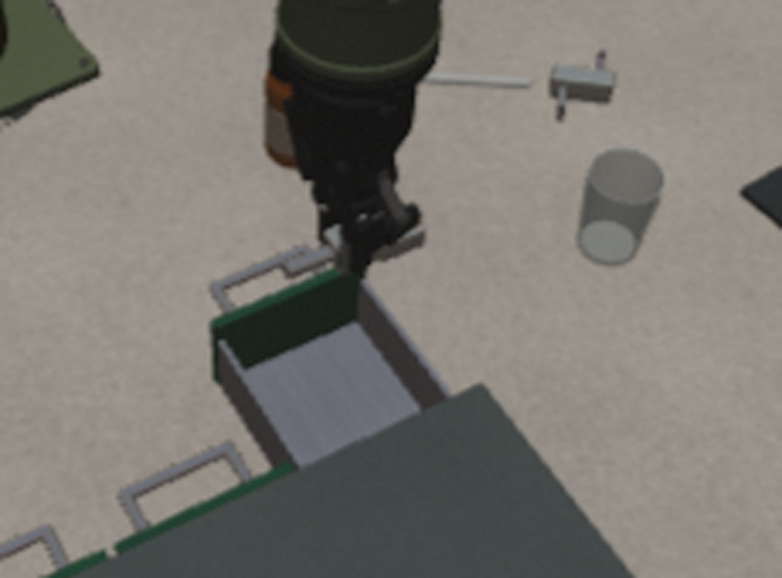

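The clamp is held level. The wrist view shows the open drawer with its bar ends at (122,133) and (132,233), its side wall tops at rows 101 and 262, and the unit's edge from (388,85) to (370,330). Now measuring the drawer's centre.

```bash
python3 - <<'E'
from tug import *
np.set_printoptions(precision=1,suppress=True)
z=np.load('pics/w6c.npz');C=(z['K'],z['R'],z['t'])
B=(ray(C,(122,133),62)+ray(C,(132,233),62))/2;print('bar',B)
uy=np.array([-ux[1],ux[0],0])
L=lambda p:np.array([(p-B)@ux,(p-B)@uy])
for n,uv,h in(('farwall',(290,101),70),('nearwall',(300,261),70),('panel out',(178,180),88),('panel in',(186,180),88),('unit edge',(387,100),95),('unit edge',(375,240),95),('knob',(281,303),None),('tcp',None,None)):
    if n=='tcp':print(n,L(z['t']*0+np.array([595.7,79.7,0])))
    elif h:print(n,L(ray(C,uv,h)))
    else:print(n,L(ray(C,uv,210-4+31)),ray(C,uv,237))
print('unit vs start: scene corner check later')
for P in([596,82,150],[596,82,20]):print(manip.inverse_kinematics(P,[180,0,84.7]))
E
```

```text
bar [470.3  92.7  62. ]
farwall [131.8  67.4]
nearwall [142.1 -64.2]
panel out [49.2 11.7]
panel in [55.2 11.7]
unit edge [196.2  69.7]
unit edge [197.3 -33. ]
knob [125.2   6.1] [595.6  87.2 237. ]
tcp [126.   -1.3]
unit vs start: scene corner check later
[ -4.   48.8 -14.4  84.6  14.5  48.3 -28.6]
[ -5.4  59.8 -11.3  88.7  18.   33.3 -31.7]
```

```bash
python3 - <<'E'
from tug import *
np.set_printoptions(precision=1,suppress=True)
uy=np.array([-ux[1],ux[0],0]);T=np.array([470.3,92.7,0])+126*ux-6*uy
manip.move_straight([T[0],T[1],140],150,ori=[180,0,84.7])
hit=manip.move_straight([T[0],T[1],45],80,max_force=6)
s=manip.get_state();print(hit,s['tool_pos'],s['contact_force'])
if not hit:
    hit=manip.move_straight([T[0],T[1],18.5],20,max_force=5)
    s=manip.get_state();print(hit,s['tool_pos'],s['contact_force'],s['time_s'])
E
```

```text
False [595.5  75.1  45.5] [ 0.   0.  -0.7]
True [595.3  75.1  20.2] [-0.5 -0.9  7.7] 33.6833
```

Contact came at z = 20.2, which is the expected floor height. Releasing and checking.

```bash
python3 - <<'E'
from tug import *
np.set_printoptions(precision=1,suppress=True)
manip.let_go();s=manip.get_state();print(s['finger_gap'],s['contact_force'])
p=s['tool_pos']
print(manip.move_straight([p[0],p[1],150],80,max_force=10))
manip.goto([596,78,230],[180,0,84.7])
st=manip.get_state();im,d=manip.get_image('wrist');cv2.imwrite('pics/w7.png',im);np.save('pics/w7.npy',d)
C=cam('wrist',st);np.savez('pics/w7c.npz',K=C[0],R=C[1],t=C[2])
manip.goto([420,-150,300],[180,0,84.7])
for n in('scene','side'):
    im,d=manip.get_image(n);cv2.imwrite(f'pics/{n}7.png',im);np.save(f'pics/{n}7.npy',d)
print(st['time_s'],st['contact_force'])
E
```

```text
85.2798558182366 [-2.   0.6 -2.6]
False
36.5167 [ 0.2  0.1 -1.9]
```

View pics/w7.png

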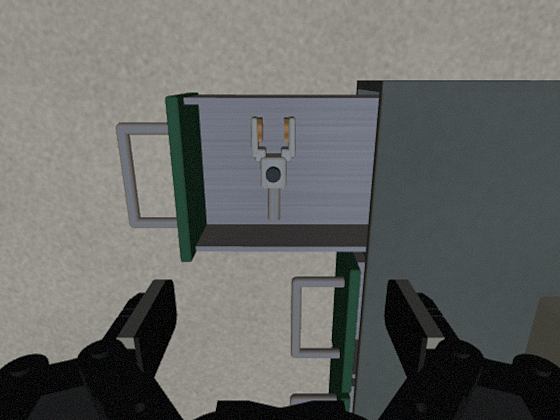

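View pics/scene7.png

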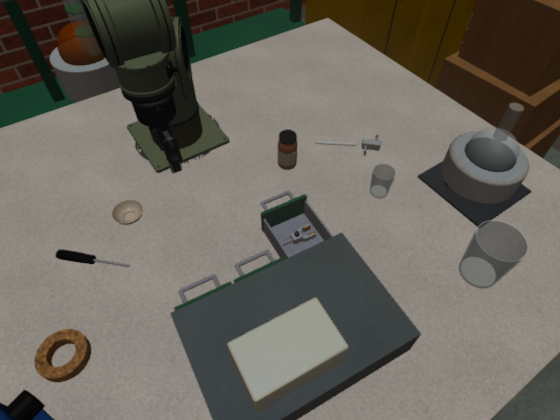

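View pics/side7.png

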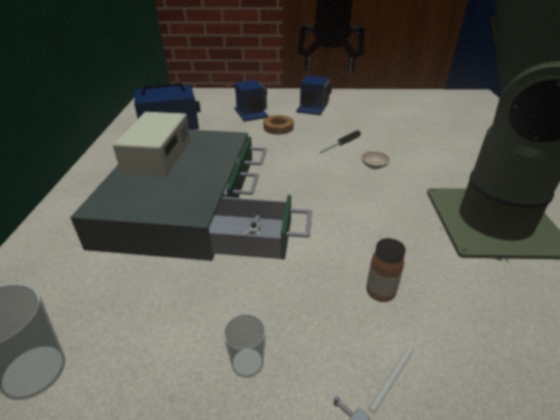

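```bash
python3 - <<'E'
from tug import *
np.set_printoptions(precision=1,suppress=True)
z=np.load('pics/w7c.npz');C=(z['K'],z['R'],z['t'])
B=(ray(C,(124,128),62)+ray(C,(134,222),62))/2;M=(ray(C,(296,282),62)+ray(C,(297,354),62))/2
print('open past middle handle',(M-B)@ux,'bar',B,'knob local',(ray(C,(273,174),47)-B)@ux,(ray(C,(273,174),47)-B)@np.array([-ux[1],ux[0],0]))
X=cloud(C,np.load('pics/w7.npy'));print('block top z',np.median(X[162:166,266:280,2]),'floor z',np.median(X[110:200,215:240,2]))
a=cv2.imread('pics/scene0.png');b=cv2.imread('pics/scene7.png');d=np.abs(a.astype(int)-b).max(2);d[:,:]=d
print('diff in unit area',(d[285:410,200:410]>40).sum())
manip.job_done()
E
```

```text
open past middle handle 147.37757602328242 bar [465.3  93.4  62. ] knob local 124.45968528256066 -1.0634554032652535
block top z 39.919208520886826 floor z 15.828992135230095
diff in unit area 58
the job is handed in; nothing more can be done
```

The job is done and handed in. The left-hand drawer is the unlocked one, and the clamp is lying flat inside it, released.

- **Finding the drawer:** I tugged the handles with the shut fingers hooked behind the bar, stopping at 8 N. The right and middle drawers each took up about 4 mm of play and stopped dead. The left one ran freely, and I pulled it out to about 146 mm.
- **Clamp:** My first grip caught on the clamp's prong roots, with the fingers stopping 31 mm apart instead of 24. I let go and regripped nearer the rod, which gave about 23 mm. I then laid the clamp across the drawer, released it and moved the arm clear.

**Last checks:**
- **Drawer opening:** the left handle stands about 147 mm further out than the middle handle.
- **Clamp height:** the block's top is about 24 mm above the drawer floor, so its centre is about 12 mm up and the clamp is flat. It sits close to the drawer's centre line.
- **Unit:** the scene pictures from before and after are nearly identical over the unit, so I saw no sign that it had shifted.
- **Beaker and jar:** both are still standing.
- **Time:** about 37 to 40 s of the 67 s were used.

None of the last checks failed. The one disagreement was that the drawer's handle position differed by about 5 mm in x between two wrist pictures, which is small compared with the margins.

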